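# Snap the turntable cap back on in the toy roundhouse

## Robot

A 6-joint arm with a two-finger parallel gripper is mounted at the origin on the work surface. World frame = base frame: x ahead of the robot, y to its left, z up, the work surface at z = 0. Lengths are in m, angles in rad, forces in N, time in s.
With the tool pointing down it reaches from about 0.3 to 0.775 m from the base axis. Payload 14.6 kg.
Tool frame: the origin (TCP) lies midway between the tips of the shut fingers; the grasp point (between the pads) lies 19 mm behind it (ctrl.pinch_z is the distance from the TCP to the grasp point, in m); z points along the fingers, y is the line along which they close (so a half turn about z gives the same grasp; the last joint's range is limited). The gripper opens to 94 mm and grips with 3 to 60 N. Pads are 16 mm wide; open, the fingers measure 119 mm over their backs; the gripper's body (75 mm by 177 mm) begins 78 mm behind the grasp point.
Start: joints at [1.109, 0.3, 1.521, -0, 1.321, -0.067], TCP at [0.212, 0.508, 0.179] pointing down, gripper open.
Joint ranges: [-3.03, 3.03], [-0.79, 2.21], [0.23, 2.52], [-1.04, 4.18], [0, 3.07], [-2.55, 2.55]. Speed limits (rad/s): [2.22, 2.22, 2.57, 3.14, 3.14, 3.14].

## Interface

Orientations are given as [roll, pitch, yaw] about the fixed x, y, z axes, in that order (R = Rz(yaw) Ry(pitch) Rx(roll)).
In Python, from station import ctrl gives the robot as it stands.
- The arm moves only by the tool jog_arm, never from a script. Its argument "motion" is a list of rows, each a list of 7 numbers: the shift along the tool's x, y, z in m, then the turn, a rotation vector about the tool's x, y, z in rad, then the opening, from -1 (shut) to 1 (fully open). In form: [[tx, ty, tz, rx, ry, rz, gripper], ...]. A call has 1 to 5 rows; each row shifts and turns the commanded pose from where the row before left it, along the tool's axes as they then stand; what a row does not reach is not made up. A row lasts 1/10 s, in which the tool goes at most 50 mm and 8.59 degrees, less where a joint would pass 70% of its speed; a pose out of reach is approached as far as the arm can. A call is refused whole if a number of a shift passes 0.05 or a number of a turn 0.15, either way. A call with a gripper value outside its range is refused whole. The fingers move at their own pace and stop on an object; "squeeze" is the grip in N (left out, the last holds). Time passes only in rows, so rows that do not move let the fingers close. It gives the time, the measured TCP pose, the force, the opening and the grip force at its end, in the units of the state.
- ctrl.get_obs(): the state, without advancing time (a new reading comes with each control period).
- ctrl.camera(name): name is "scene" or "top" or "wrist"; returns the picture (384x512x3 uint8, red, green, blue); there is no depth.
- ctrl.camera_model(name): a dict with "intrinsics" (3x3 intrinsics, pixels), "rvec" (rotation vector, rad) and "tvec" (3), from world to camera coordinates, as OpenCV has them. Camera axes: x right, y down, z forward; pixel columns grow to the right and rows downward; lengths in m; the calibration is good to about 2 mm. The wrist camera is an equidistant fisheye: a pixel r from the principal point sees the ray r / f radians off the axis. A picture is of the moment at which its call begins: read the wrist's pose just before it. camera_model takes no time and is no camera call; for the wrist camera it gives the pose at the moment of the call.
- ctrl.hand_in(): hands the job in; it is judged then, once.
The state is a dict: "time_s": time; "qpos": joint angles; "joint_vel": joint speeds; "tau": joint torques, N m; "ee_pos": TCP position; "eef_rot": TCP orientation; "force": force on the tool from outside, world axes, zero at the start; "moment": the same for the moment, N m; "grip_width": finger opening in m; "grip_force": force on a finger pad.
Only numpy, scipy, OpenCV 4.12 (cv2) and the standard library are available. Lean on these libraries where they do the work, as an engineer would, in place of code of your own. Each camera call takes 0.05 s, during which the arm holds its last target. There are 200 camera calls.

## Task

Raise the roof of the wooden roundhouse until it stands straight up, and leave it standing there on its stiff hinge. Then take the loose round cap from the table, push it open end down onto the stud in the middle of the roundhouse's turntable until it clicks fully home, and keep pressing it down firmly: finish with the gripper still holding or pushing the cap down, without letting go. Leave the toy barrel, the fire engine and the track riser where they are.

Things in the scene. Friction and masses are not known exactly. Their poses are not given: they have to be found in the camera images.
- roundhouse: pale plywood toy roundhouse fixed to the table, 192 (x) x 176 (y) x 72 mm high, open on top under its hinged roof; origin at the centre of its underside on the table, z up, x along the roof hinge, the hinge on its +y wall. Walls 8 mm thick, inside 176 x 160 mm, inner floor 26 mm above the table.
- roof (a joint): angle of the roof in rad: 0 shut (flat), 1.57 straight up, stop at 2.4; starts somewhere between shut and 0.45. The stiff hinge stays at any angle it is left at; moving it takes about 0.4 Nm of friction plus the weight of the roof (0.17 kg).
- roof_hinge (a point): middle of the roof's hinge axis (which runs along the roundhouse's x), 77 mm above the table. The roof is a flat panel 196 x 180 mm, 8 mm thick.
- roof_handle (a point): middle of the roof's grip bar: round dark wooden bar, 10 mm thick, 80 mm clear length, parallel to the hinge and 225 mm from it, in the roof's plane, 40 mm clear of the roof's free edge, on two arms. It swings about the hinge: roof shut, it is beside the roundhouse's -y wall, 77 mm above the table; roof straight up, it is right above the hinge, 302 mm above the table.
- stud_foot (a point): foot of the steel stud at the turntable's centre, on the turntable's top, 30 mm above the table, z up; in the roundhouse's middle, 90 mm level from the hinge. Stud 20 mm high, about 12 mm across at the top; four sprung barbs slope out to 25 mm across at 5.5 mm height; round foot 17 mm across. Reachable only with the roof up.
- turntable: flat round wooden turntable, 140 mm across and 4 mm thick, fixed in the roundhouse; origin at the centre of its underside. The cap lands on its top.
- cap_center (a point): centre (half-way up) of the snap cap: grey plastic, round, 40 mm across, 34 mm high, closed slightly domed top, open at the bottom; 30 g. It stands open end down on the table at the start. Its opening is 20 mm across at the bottom lip (2.5 mm high), 29 mm above it, and the hole is 24 mm deep. Fully home its bottom is on the turntable and this point 17 mm above stud_foot.
- cap: the same snap cap; origin at the centre of its open underside, z up through its closed top. Pushed down over the stud, the barbs resist with up to about 10 N; the force drops when its bottom is 6 mm above the turntable, but the barbs snap out over its inner lip only in the last 3 mm, pulling it down; then its bottom lands on the turntable.
- barrel_center (a point): centre of a small solid wooden toy barrel, 27 mm across and 34 mm high, standing on the table; not to be moved. It and the cap may have changed places.
- fire_engine: red wooden fire engine, 120 x 46 x 54 mm, origin under its centre on the table, long side along its x; not to be moved.
- riser: wooden ascending track riser, 210 x 40 mm, up to 70 mm high, origin under its centre on the table, long side along its x; not to be moved.
Things that resemble listed ones, but are neither listed nor needed, are in the scene too. Of the things shaped like the cap, the grey one is meant.

How it is judged:
By the outcome, as a careful person would: the job done as asked, in the order asked, and still so for the second after the job is handed in, while the arm keeps its last pose, push and grip.
It also fails if it takes over 64 s, if anything falls off the work surface, if the arm or the gripper's body presses on something with over 40 N, if the wrist force passes 120 N, or if a joint passes its speed limit or range.

## Working session

There is one attempt and no reset: what is moved stays moved. The work goes in short steps, Python scripts to look and compute and a tool call to move; the robot and the scene stay as the last step left them, time stands still between calls to the robot, and variables do not carry over. Pictures are saved under pics/ and viewed, at most 10 in all, crops included, and the job is handed in when it is done.

Besides the shell and the picture viewer there is one more tool, called after "Emit:" by a JSON object that holds its "name" and its "arguments". jog_arm: Moves the arm, as the interface text tells. Its arguments: {"type":"object","properties":{"motion":{"type":"array"},"squeeze":{"type":"number"}},"required":["motion"]}

```bash
mkdir -p pics; ls; python3 - <<'E'
from station import ctrl
import cv2,numpy as np
for n in("scene","top"):
    im=ctrl.camera(n)[:,:,::-1]; cv2.imwrite(f"pics/{n}0.png",cv2.resize(im,(796,597),interpolation=cv2.INTER_CUBIC))
    m=ctrl.camera_model(n); print(n,m)
print(ctrl.get_obs(),ctrl.pinch_z)
E
```

```text
pics
scene {'intrinsics': array([[363.85084362,   0.        , 250.86317921],
       [  0.        , 363.85084362, 192.15468822],
       [  0.        ,   0.        ,   1.        ]]), 'rvec': array([ 2.32239432,  1.15532643, -0.32859855]), 'tvec': array([-0.36681205, -0.30982627,  1.26317476])}
top {'intrinsics': array([[384.6913166 ,   0.        , 258.0615791 ],
       [  0.        , 384.6913166 , 185.45929115],
       [  0.        ,   0.        ,   1.        ]]), 'rvec': array([ 2.15137548, -2.14789229,  0.14925985]), 'tvec': array([0.05347942, 0.60792221, 1.04651789])}
{'time_s': 0.1, 'qpos': array([ 1.10938474e+00,  3.00425458e-01,  1.52147761e+00, -2.11156564e-05,
        1.32069382e+00, -6.66052845e-02]), 'joint_vel': array([-0.00076735, -0.00297145, -0.00099576, -0.00155633,  0.0022516 ,
       -0.00032539]), 'tau': array([-5.88285457e-04, -5.32648408e+01, -3.53275466e+01,  7.08730705e-02,
        2.35499628e-02, -9.11484358e-05]), 'ee_pos': array([0.21144813, 0.50746517, 0.17825515]), 'eef_rot': array([-3.14058928e+00, -4.64299731e-05,  2.74679156e+00]), 'force': array([ 0.24930169, -0.21171077,  0.61679159]), 'moment': array([-0.00924798,  0.00568563, -0.00431052]), 'grip_force': 0.0, 'grip_width': 0.09397751356109087} 0.0188
```

View pics/scene0.png

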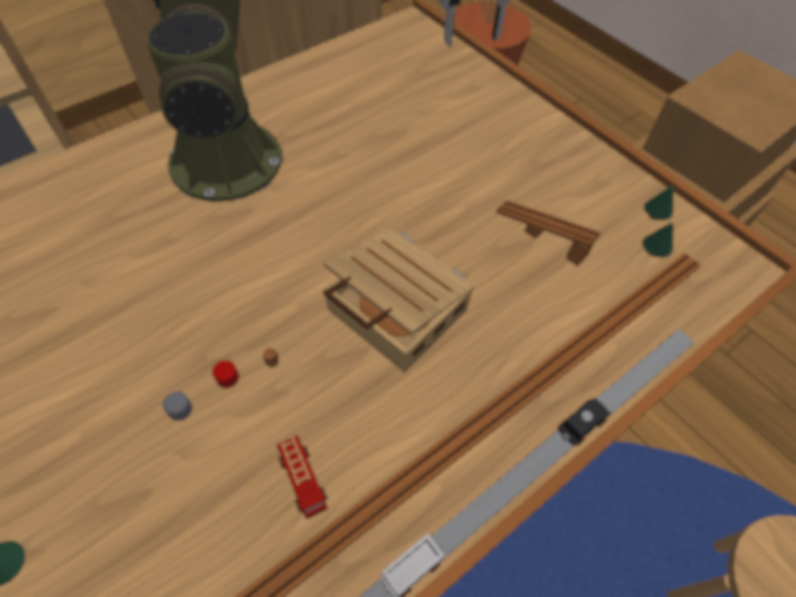

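View pics/top0.png

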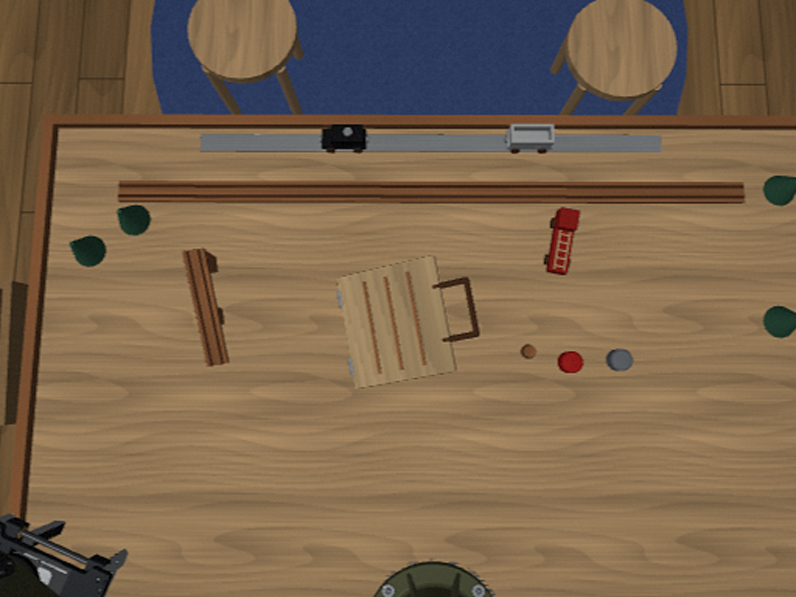

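The top view shows the roof hinge at left (337,278)-(357,388), the grip bar (467,279)-(479,336), the grey cap (620,359) and the barrel (528,351). The scene view shows the bar at (325,291)-(372,324) and the cap at (177,405). Next I fit the poses.

```bash
cat > h.py <<'E'
from station import ctrl
import cv2,numpy as np
from scipy.optimize import least_squares
from scipy.spatial.transform import Rotation as R
S=796/512
def proj(P,n):
    m=ctrl.camera_model(n)
    return cv2.projectPoints(np.array(P,float).reshape(-1,1,3),m["rvec"],m["tvec"],m["intrinsics"],None)[0].reshape(-1,2)*S
def atz(px,n,z):
    m=ctrl.camera_model(n);Rm=cv2.Rodrigues(m["rvec"])[0]
    d=Rm.T@np.linalg.inv(m["intrinsics"])@np.array([px[0]/S,px[1]/S,1]);c=-Rm.T@m["tvec"]
    return c+d*(z-c[2])/d[2]
def roof(p):
    x,y,a,t=p   # hinge mid x,y ; yaw ; angle
    u=np.array([np.cos(a),np.sin(a),0]);v=np.array([np.sin(a),-np.cos(a),0]) # v: away from hinge
    H=np.array([x,y,.077]);d=v*np.cos(t)+np.array([0,0,np.sin(t)]);n=-v*np.sin(t)+np.array([0,0,np.cos(t)])
    return [H+u*.098+n*.004,H-u*.098+n*.004,H+u*.098+d*.18+n*.004,H-u*.098+d*.18+n*.004,H+u*.042+d*.225,H-u*.042+d*.225]
E
python3 - <<'E'
from h import *
top=np.array([(337,278),(357,388),(435,256),(456,372),(467,280),(477,336)])
sc=np.array([(470,290),(392,232),(415,331),(325,265),(374,324),(326,292)])
f=lambda p:np.r_[(proj(roof(p),"top")-top).ravel(),(proj(roof(p),"scene")-sc).ravel()]
r=least_squares(f,[.45,.1,0.1,.2],loss="soft_l1");print(r.x,r.fun.reshape(-1,2).round(1))
p=r.x;a=p[2];v=np.array([np.sin(a),-np.cos(a)])
print("handle",np.mean(roof(p)[4:],0),"stud",p[:2]+.09*v)
for n,c in(("cap",(620,359)),("barrel",(528,351)),("red",(570,362))):print(n,atz(c,"top",.034))
print("cap scene",atz((177,400),"scene",.034), "engine",atz((562,240),"top",.05),"riser",atz((206,307),"top",.05))
E
```

```text
[0.52678086 0.14829126 0.17927624 0.34036112] [[ 0.2 -1.3]
 [-1.2 -0.2]
 [-1.2 -2.8]
 [ 0.1 -2. ]
 [-0.2  0.3]
 [-0.3 -5.2]
 [ 3.3 -3.5]
 [-1.9 -4.4]
 [-4.4 -0. ]
 [-3.5 -3.8]
 [-9.9 -0.2]
 [-0.5  0.5]]
handle [ 0.56460069 -0.06040223  0.15211119] stud [0.54282943 0.05973368]
cap [ 0.48086198 -0.34056662  0.034     ]
barrel [ 0.49496086 -0.17493979  0.034     ]
red [ 0.47534265 -0.25013389  0.034     ]
cap scene [ 0.48201961 -0.33858104  0.034     ] engine [ 0.69642106 -0.23929892  0.05      ] riser [0.57225685 0.40562162 0.05      ]
```

Emit:
{"name": "jog_arm", "arguments": {"motion": [[0,0,-0.012,0,0,-0.115,-0.15],[0,0,-0.012,0,0,-0.115,-0.15],[0,0,-0.012,0,0,-0.115,-0.15],[0,0,-0.012,0,0,-0.115,-0.15],[0,0,-0.01,0,0,-0.114,-0.15]], "squeeze": 20}}

```text
time_s: 0.6
ee_pos: [0.2115, 0.5076, 0.2371]
eef_rot: [-3.141, -0.0, -2.958]
force: [0.1, 0.7, 0.2]
grip_width: 0.0576
grip_force: 0.0
```

Emit:
{"name": "jog_arm", "arguments": {"motion": [[-0.018,-0.045,0,0,0,0,-0.15],[-0.018,-0.045,0,0,0,0,-0.15],[-0.018,-0.045,0,0,0,0,-0.15],[-0.018,-0.045,0,0,0,0,-0.15],[-0.018,-0.045,0,0,0,0,-0.15]]}}

```text
time_s: 1.1
ee_pos: [0.3407, 0.3005, 0.2366]
eef_rot: [-3.142, -0.0, -2.962]
force: [0.9, 0.7, -0.3]
grip_width: 0.0404
grip_force: 0.0
```

Emit:
{"name": "jog_arm", "arguments": {"motion": [[-0.018,-0.045,0,0,0,0,-0.15],[-0.018,-0.045,0,0,0,0,-0.15],[-0.018,-0.045,0,0,0,0,-0.15],[-0.018,-0.045,0,0,0,0,-0.15],[-0.018,-0.045,0,0,0,0,-0.15]]}}

```text
time_s: 1.6
ee_pos: [0.4695, 0.095, 0.2367]
eef_rot: [3.142, -0.0, -2.963]
force: [1.1, 0.5, 0.1]
grip_width: 0.0401
grip_force: 0.0
```

Emit:
{"name": "jog_arm", "arguments": {"motion": [[-0.0165,-0.042,0,0,0,0,-0.15],[-0.0165,-0.042,0,0,0,0,-0.15],[-0.0165,-0.042,0,0,0,0,-0.15],[-0.0165,-0.042,0,0,0,0,-0.15],[0,0,0,0,0,0,-0.15]]}}

```text
time_s: 2.1
ee_pos: [0.5649, -0.0605, 0.2353]
eef_rot: [3.141, -0.002, -2.966]
force: [0.9, -0.0, -0.3]
grip_width: 0.04
grip_force: 0.0
```

```bash
python3 - <<'E'
from h import *
m=ctrl.camera_model("wrist");im=ctrl.camera("wrist")[:,:,::-1]
cv2.imwrite("pics/w1.png",cv2.resize(im,(796,597),interpolation=cv2.INTER_CUBIC))
print(m); np.savez("w1.npz",**{k:np.array(v) for k,v in m.items() if k in("intrinsics","rvec","tvec")})
o=ctrl.get_obs();print(o["ee_pos"],o["eef_rot"])
E
```

```text
{'intrinsics': array([[297.31863964,   0.        , 258.03182631],
       [  0.        , 297.31863964, 186.92277472],
       [  0.        ,   0.        ,   1.        ]]), 'rvec': array([-1.91615396, -2.28369173, -0.26633191]), 'tvec': array([ 0.15772549, -0.56756018,  0.31827016])}
[ 0.56402269 -0.0584168   0.23552236] [ 3.14097697e+00 -1.87114039e-03 -2.96531752e+00]
```

View pics/w1.png

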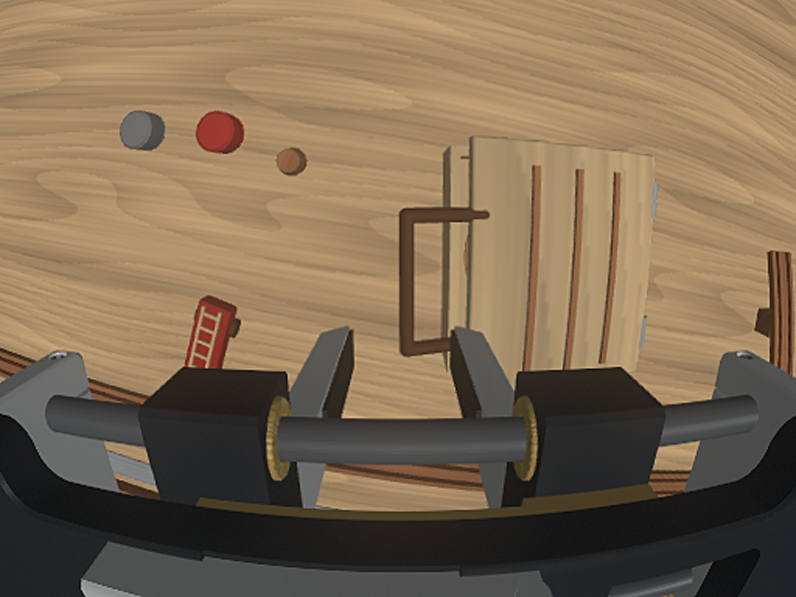

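The wrist view shows the bar at (407,212)-(407,352), parallel to the fingers, and the cap top near (140,130). I'll check these against the fit.

```bash
cat >> h.py <<'E'
def wz(px,m,z):
    K=m["intrinsics"];q=(np.array(px)/S-K[:2,2])/K[0,0];r=np.hypot(*q);d=np.r_[q/r*np.sin(r),np.cos(r)]
    Rm=cv2.Rodrigues(np.array(m["rvec"]))[0];d=Rm.T@d;c=-Rm.T@m["tvec"];return (c+d*(z-c[2])/d[2]).round(4)
E
python3 - <<'E'
from h import *
m=np.load("w1.npz")
for z in(.14,.152,.16):print(z,wz((407,213),m,z),wz((407,351),m,z))
print("cap",wz((139,129),m,.034),"hinge corners",wz((655,155),m,.08),"roof free edge c",wz((471,138),m,.138))
E
```

```text
0.14 [ 0.5176 -0.065   0.14  ] [ 0.6108 -0.0484  0.14  ]
0.152 [ 0.5169 -0.0653  0.152 ] [ 0.6063 -0.0493  0.152 ]
0.16 [ 0.5164 -0.0655  0.16  ] [ 0.6033 -0.0499  0.16  ]
cap [ 0.4793 -0.334   0.034 ] hinge corners [0.4281 0.1357 0.08  ] roof free edge c [ 0.4614 -0.0327  0.138 ]
```

Emit:
{"name": "jog_arm", "arguments": {"motion": [[0,0,0.025,0,0,0,-0.15],[0,0,0.025,0,0,0,-0.15],[0,0,0.025,0,0,0,-0.15],[0,0,0.027,0,0,0,-0.15],[0,0,0,0,0,0,-0.15]]}}

```text
time_s: 2.65
ee_pos: [0.5618, -0.0553, 0.1317]
eef_rot: [3.14, -0.005, -2.961]
force: [-0.8, -0.1, 0.8]
grip_width: 0.0399
grip_force: 0.0
```

Emit:
{"name": "jog_arm", "arguments": {"motion": [[0,0,0,0,0,0,-1],[0,0,0,0,0,0,-1],[0,0,0,0,0,0,-1],[0,0,0,0,0,0,-1],[0,0,0,0,0,0,-1]]}}

```text
time_s: 3.15
ee_pos: [0.5639, -0.0566, 0.1352]
eef_rot: [-3.141, 0.001, -2.962]
force: [0.9, 1.1, -0.5]
grip_width: 0.0029
grip_force: 0.0
```

```bash
python3 - <<'E'
from h import *
o=ctrl.get_obs();print(o["ee_pos"],o["force"],o["moment"],o["grip_width"],o["grip_force"])
p=np.array([.5268,.1493,.1793]);v=np.array([np.sin(p[2]),-np.cos(p[2])])
e=o["ee_pos"];d=(e[:2]-p[:2])@v;h=e[2]+ctrl.pinch_z-.077;t=np.arctan2(h,d);print("r,theta",np.hypot(d,h),t)
# tool rows: dy along -v, dz down ; constant-radius arc to 1.57
T=np.linspace(t,1.571,26);y=-(np.diff(np.cos(T)))*.225;z=-(np.diff(np.sin(T)))*.225
print(np.c_[y,z].round(4).tolist())
E
```

```text
[ 0.56389241 -0.05659194  0.13521691] [ 0.90407549  1.1014238  -0.49298466] [0.03124583 0.00597398 0.03593369] 0.0029341126623646735 0.0
r,theta 0.2229324912091626 0.35274160472285737
[[0.004, -0.0102], [0.0045, -0.01], [0.005, -0.0098], [0.0055, -0.0095], [0.0059, -0.0092], [0.0064, -0.0089], [0.0068, -0.0086], [0.0072, -0.0083], [0.0076, -0.0079], [0.008, -0.0075], [0.0083, -0.0071], [0.0087, -0.0067], [0.009, -0.0063], [0.0093, -0.0058], [0.0096, -0.0054], [0.0098, -0.0049], [0.01, -0.0044], [0.0102, -0.0039], [0.0104, -0.0034], [0.0106, -0.0029], [0.0107, -0.0024], [0.0108, -0.0019], [0.0109, -0.0013], [0.0109, -0.0008], [0.011, -0.0003]]
```

The fingers closed to 3 mm, so they missed the bar. I'll take another look.

```bash
python3 - <<'E'
from h import *
m=ctrl.camera_model("wrist");im=ctrl.camera("wrist")[:,:,::-1]
cv2.imwrite("pics/w2.png",cv2.resize(im,(796,597),interpolation=cv2.INTER_CUBIC))
np.savez("w2.npz",**{k:np.array(v) for k,v in m.items() if k in("intrinsics","rvec","tvec")})
o=ctrl.get_obs();print(o["ee_pos"],o["grip_width"])
E
```

```text
[ 0.56382879 -0.05659491  0.13504915] 0.0013704652998168428
```

View pics/w2.png

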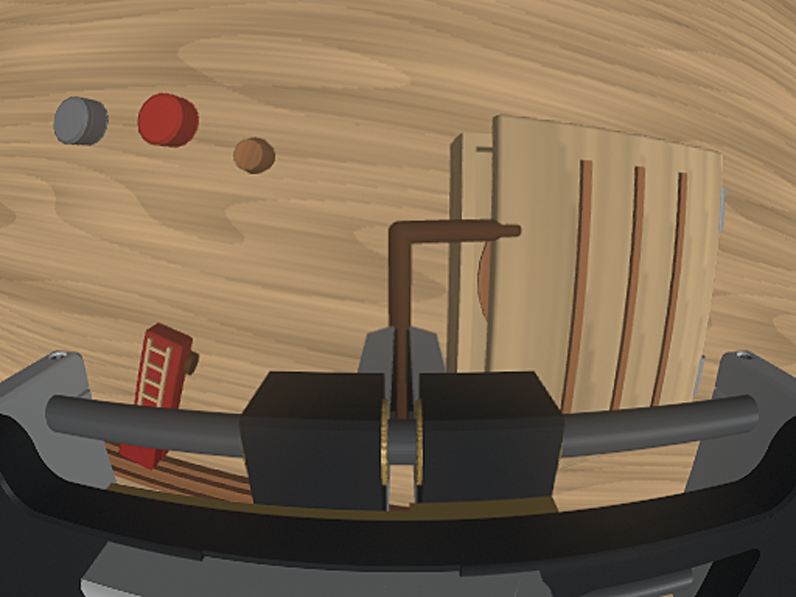

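```bash
python3 - <<'E'
from h import *
a=np.load("w1.npz");b=np.load("w2.npz")
for n,p,q in(("bar",(407,213),(399,231)),("corner",(471,138),(495,116)),("cap",(139,129),(75,120)),("hinge",(655,155),(721,152))):
    f=lambda z:np.hypot(*(wz(p,a,z)-wz(q,b,z))[:2])
    z=min(np.arange(0,.22,.002),key=f);print(n,z,f(z),wz(p,a,z),wz(q,b,z))
print("bar at z in w2",[wz((399,231),b,z) for z in(.14,.15,.16,.17)])
o=ctrl.get_obs();print(o["ee_pos"],o["eef_rot"],o["grip_width"])
E
```

```text
bar 0.17 0.00041231056256176105 [ 0.5158 -0.0658  0.17  ] [ 0.5157 -0.0662  0.17  ]
corner 0.136 0.0009433981132056624 [ 0.4611 -0.0325  0.136 ] [ 0.4606 -0.0333  0.136 ]
cap 0.024 0.00041231056256178794 [ 0.4788 -0.3404  0.024 ] [ 0.4792 -0.3405  0.024 ]
hinge 0.07 0.00010000000000001674 [0.4261 0.1415 0.07  ] [0.4261 0.1416 0.07  ]
bar at z in w2 [array([ 0.5189, -0.0658,  0.14  ]), array([ 0.5178, -0.0659,  0.15  ]), array([ 0.5168, -0.0661,  0.16  ]), array([ 0.5157, -0.0662,  0.17  ])]
[ 0.56382879 -0.05659491  0.13504915] [-3.14144829e+00  3.60917877e-04 -2.96243918e+00] 0.0013704652998168428
```

```bash
python3 - <<'E'
from h import *
im=cv2.imread("pics/w2.png")
a=cv2.resize(im[200:480,330:500],(425,590)[:2] if 0 else (358,590),interpolation=cv2.INTER_CUBIC)
s=ctrl.camera("scene")[:,:,::-1][115:265,185:325]
b=cv2.resize(s,(440,590*1),interpolation=cv2.INTER_CUBIC)
cv2.imwrite("pics/c3.png",np.hstack([a,b])[:,:798])
E
```

```text
(no output)
```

View pics/c3.png

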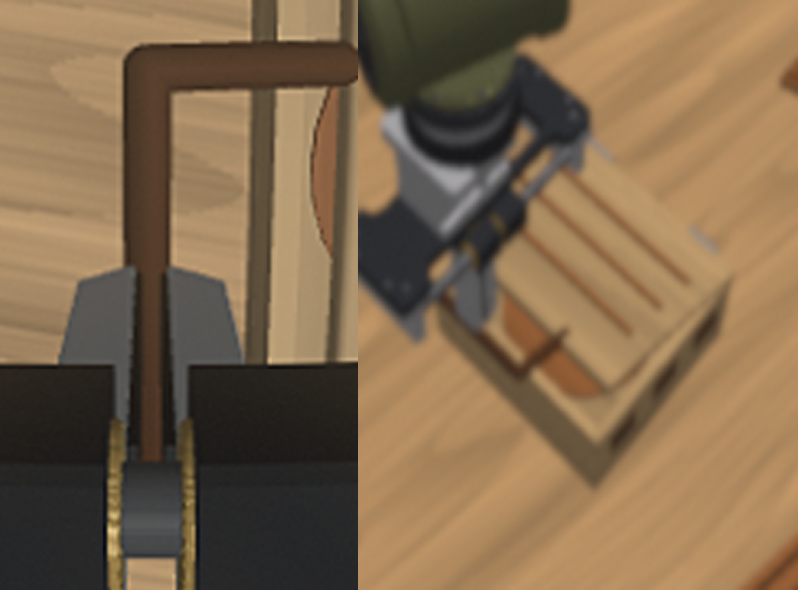

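```bash
cat > fit.py <<'E'
from h import *
a=np.load("w1.npz");b=np.load("w2.npz")
def pw(P,m):
    q=(cv2.Rodrigues(m["rvec"])[0]@np.array(P).T).T+m["tvec"];t=np.arctan2(np.hypot(q[:,0],q[:,1]),q[:,2])
    return (q[:,:2]/np.hypot(q[:,0],q[:,1])[:,None]*t[:,None]*m["intrinsics"][0,0]+m["intrinsics"][:2,2])*S
top=np.array([(337,278),(357,388),(435,256),(456,372),(467,280),(477,336)])
sc=np.array([(473,287),(392,232),(411,334),(325,265),(369,328),(326,292),(406,353),(405,370)])
A=np.array([(655,155),(471,138),(407,213),(447,147)]);B=np.array([(721,152),(495,116),(399,231),(453,137)])
def f(p):
    r=roof(p);u=np.array([np.cos(p[2]),np.sin(p[2]),0]);v=np.array([np.sin(p[2]),-np.cos(p[2]),0]);H=np.array([p[0],p[1],0])
    c=lambda s,z:H+s*.096*u+.178*v+[0,0,z]
    w=[r[1],r[3],r[5],c(-1,.072)]
    return np.r_[(proj(r,"top")-top).ravel(),(proj(r+[c(1,.072),c(1,0)],"scene")-sc).ravel(),(pw(w,a)-A).ravel(),(pw(w,b)-B).ravel()]
r=least_squares(f,[.53,.15,.18,.3],loss="soft_l1",f_scale=2);p=r.x
print(p,r.cost,r.fun.reshape(-1,2).round(1).tolist())
print("handle",np.mean(roof(p)[4:],0),"stud",p[:2]+.09*np.array([np.sin(p[2]),-np.cos(p[2])]))
E
python3 fit.py
```

```text
[0.52559163 0.15139141 0.18120785 0.31317635] 112.54946670557462 [[-1.6, -0.6], [-2.9, 0.4], [-2.3, -1.9], [-1.0, -1.6], [-1.4, 1.1], [-1.4, -4.7], [1.2, -1.9], [-1.0, -5.5], [0.1, -2.3], [-2.8, -2.7], [-4.2, -2.9], [0.3, 2.0], [-0.8, 0.9], [-1.4, 3.4], [-0.4, 0.7], [-1.1, -2.2], [-3.9, 8.2], [0.9, -0.9], [1.9, 0.8], [-0.1, -1.7], [-4.0, 10.3], [6.2, -4.1]]
handle [ 0.56416832 -0.05915975  0.14631846] stud [0.54181124 0.06286501]
```

Emit:
{"name": "jog_arm", "arguments": {"motion": [[0,0,0,0,0,0,-1],[0,0,0,0,0,0,-1],[0.0,0.004,-0.01,0,0,0,-1],[0,0.0045,-0.01,0,0,0,-1],[0,0.005,-0.01,0,0,0,-1]]}}

```text
time_s: 3.75
ee_pos: [0.5615, -0.0429, 0.1661]
eef_rot: [-3.141, 0.001, -2.962]
force: [-0.1, 0.8, -0.3]
grip_width: 0.0004
grip_force: 0.0
```

```bash
python3 - <<'E'
from h import *
o=ctrl.get_obs();print(o["ee_pos"],o["force"],o["grip_width"],o["grip_force"])
im=ctrl.camera("wrist")[:,:,::-1]
s=ctrl.camera("scene")[:,:,::-1][105:265,185:325]
cv2.imwrite("pics/c4.png",np.hstack([cv2.resize(im[60:300,200:400],(400,480),interpolation=cv2.INTER_CUBIC),cv2.resize(s,(400,480),interpolation=cv2.INTER_CUBIC)]))
E
```

```text
[ 0.56148564 -0.04287538  0.16611603] [-0.07073762  0.77789281 -0.33286588] 0.00035469561346181935 0.0
```

View pics/c4.png

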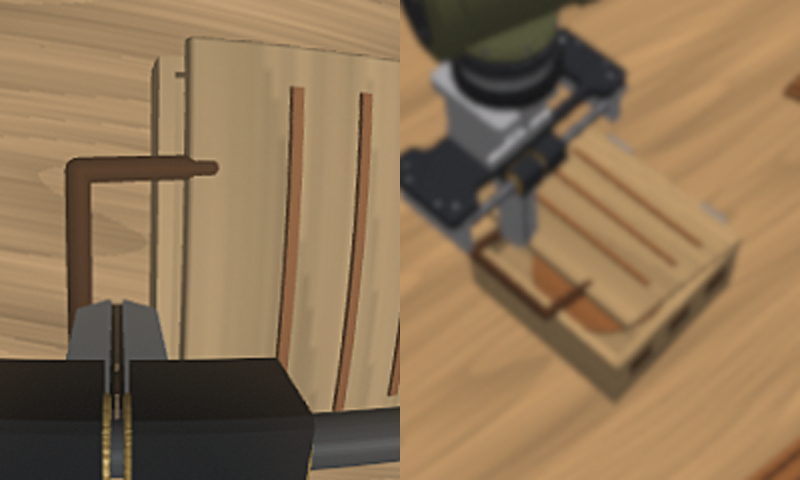

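```bash
python3 - <<'E'
from h import *
for n,p,q in(("bar x-",(475,337),(326,292)),("bar x+",(466,281),(369,328)),("free x-",(456,372),(325,265)),("free x+",(435,256),(411,334)),("hinge x-",(357,388),(392,232)),("hinge x+",(337,278),(473,287)),("cap",(620,359),(177,399))):
    f=lambda z:np.hypot(*(atz(p,"top",z)-atz(q,"scene",z))[:2])
    z=min(np.arange(0,.22,.002),key=f);print(n,round(z,3),round(f(z),4),atz(p,"top",z).round(4),atz(q,"scene",z).round(4))
m=ctrl.camera_model("wrist");o=ctrl.get_obs();Rm=cv2.Rodrigues(m["rvec"])[0];print(-Rm.T@m["tvec"],Rm[2],o["ee_pos"])
# new bar corner/px from c4: crop scale 2 from native (200,60)
for c in((78,165),(78,300)):
    px=(np.array(c)/2+[200,60])*S;print([wz(px,m,z) for z in(.115,.125,.135,.145)])
px=(np.array((187,40))/2+[200,60])*S;print("corner",[wz(px,m,z) for z in(.115,.125,.135,.145)])
E
```

```text
bar x- 0.14 0.0039 [ 0.514  -0.0664  0.14  ] [ 0.5155 -0.0629  0.14  ]
bar x+ 0.14 0.0068 [ 0.6066 -0.053   0.14  ] [ 0.6104 -0.0473  0.14  ]
free x- 0.128 0.0073 [ 0.4572 -0.0358  0.128 ] [ 0.4618 -0.0301  0.128 ]
free x+ 0.13 0.0047 [ 0.6507 -0.0024  0.13  ] [0.6531 0.0016 0.13  ]
hinge x- 0.068 0.0051 [0.4294 0.1309 0.068 ] [0.4323 0.1351 0.068 ]
hinge x+ 0.076 0.0007 [0.6214 0.168  0.076 ] [0.6215 0.1686 0.076 ]
cap 0.036 0.0023 [ 0.4808 -0.3398  0.036 ] [ 0.4816 -0.3377  0.036 ]
[ 0.4955432  -0.05466249  0.37140572] [ 0.23089912  0.04119868 -0.97210507] [ 0.56203115 -0.04266012  0.16690526]
[array([ 0.5205, -0.067 ,  0.115 ]), array([ 0.5196, -0.0665,  0.125 ]), array([ 0.5186, -0.066 ,  0.135 ]), array([ 0.5176, -0.0656,  0.145 ])]
[array([ 0.5807, -0.0569,  0.115 ]), array([ 0.5774, -0.0569,  0.125 ]), array([ 0.5741, -0.0568,  0.135 ]), array([ 0.5708, -0.0567,  0.145 ])]
corner [array([ 0.4586, -0.0307,  0.115 ]), array([ 0.46  , -0.0317,  0.125 ]), array([ 0.4615, -0.0326,  0.135 ]), array([ 0.4629, -0.0335,  0.145 ])]
```

The bar was sitting right at the fingertips (stereo z is about 0.137) and slipped out below. I'll grip about 20 mm lower.

Emit:
{"name": "jog_arm", "arguments": {"motion": [[0,-0.008,0,0,0,0,-0.15],[0,-0.008,0,0,0,0,-0.15],[0,0,0,0,0,0,-0.15],[0,0,0,0,0,0,-0.15],[0,0,0.01,0,0,0,-0.15]]}}

```text
time_s: 4.35
ee_pos: [0.5647, -0.0592, 0.1553]
eef_rot: [-3.141, 0.002, -2.963]
force: [0.8, 0.6, -0.5]
grip_width: 0.0372
grip_force: 0.0
```

Emit:
{"name": "jog_arm", "arguments": {"motion": [[0,0,0.015,0,0,0,-0.15],[0,0,0.015,0,0,0,-0.15],[0,0,0.015,0,0,0,-0.15],[0,0,0,0,0,0,-0.15],[0,0,0,0,0,0,-1]]}}

```text
time_s: 4.85
ee_pos: [0.5641, -0.0589, 0.1097]
eef_rot: [3.141, -0.0, -2.962]
force: [0.3, -0.1, -0.3]
grip_width: 0.0348
grip_force: 0.0
```

Emit:
{"name": "jog_arm", "arguments": {"motion": [[0,0,0,0,0,0,-1],[0,0,0,0,0,0,-1],[0,0,0,0,0,0,-1],[0,0,0,0,0,0,-1],[0,0,0,0,0,0,-1]]}}

```text
time_s: 5.35
ee_pos: [0.5641, -0.0577, 0.1096]
eef_rot: [3.139, -0.0, -2.962]
force: [0.1, 8.3, -1.6]
grip_width: 0.0095
grip_force: 20.0
```

Emit:
{"name": "jog_arm", "arguments": {"motion": [[0,0.0033,-0.0107,0,0,0,-1],[0,0.004,-0.0106,0,0,0,-1],[0,0.0044,-0.0103,0,0,0,-1],[0,0.0049,-0.0101,0,0,0,-1],[0,0.0054,-0.0098,0,0,0,-1]]}}

```text
time_s: 5.85
ee_pos: [0.5595, -0.0342, 0.1599]
eef_rot: [3.136, -0.002, -2.961]
force: [4.2, 21.4, -17.3]
grip_width: 0.0096
grip_force: 20.0
```

Emit:
{"name": "jog_arm", "arguments": {"motion": [[0,0.009,-0.0076,0,0,0,-1],[0,0.009,-0.0076,0,0,0,-1],[0,0.007,-0.0089,0,0,0,-1],[0,0.0073,-0.0085,0,0,0,-1],[0,0.0077,-0.0082,0,0,0,-1]]}}

```text
time_s: 6.35
ee_pos: [0.5535, 0.0006, 0.2037]
eef_rot: [-3.138, 0.002, -2.963]
force: [1.2, -8.4, 3.8]
grip_width: 0.0092
grip_force: 20.0
```

Emit:
{"name": "jog_arm", "arguments": {"motion": [[0,0.0078,-0.008,0,0,0,-1],[0,0.0084,-0.0074,0,0,0,-1],[0,0.009,-0.0068,0,0,0,-1],[0,0.0093,-0.0063,0,0,0,-1],[0,0.0096,-0.0059,0,0,0,-1]]}}

```text
time_s: 6.85
ee_pos: [0.5455, 0.0446, 0.2378]
eef_rot: [-3.139, 0.002, -2.963]
force: [0.0, -4.4, 3.7]
grip_width: 0.0091
grip_force: 20.0
```

Emit:
{"name": "jog_arm", "arguments": {"motion": [[0,0.0103,-0.0056,0,0,0,-1],[0,0.0102,-0.0048,0,0,0,-1],[0,0.0105,-0.0042,0,0,0,-1],[0,0.0106,-0.0037,0,0,0,-1],[0,0.0109,-0.0031,0,0,0,-1]]}}

```text
time_s: 7.35
ee_pos: [0.5362, 0.097, 0.259]
eef_rot: [-3.14, 0.002, -2.963]
force: [1.0, -3.3, 2.5]
grip_width: 0.0089
grip_force: 20.0
```

Emit:
{"name": "jog_arm", "arguments": {"motion": [[0,0.011,-0.0027,0,0,0,-1],[0,0.011,-0.0021,0,0,0,-1],[0,0.011,-0.0014,0,0,0,-1],[0,0.011,-0.0008,0,0,0,-1],[0,0.011,-0.0002,0,0,0,-1]]}}

```text
time_s: 7.85
ee_pos: [0.526, 0.1521, 0.2652]
eef_rot: [3.142, 0.0, -2.962]
force: [4.0, -2.9, 3.9]
grip_width: 0.0089
grip_force: 20.0
```

```bash
python3 - <<'E'
from h import *
o=ctrl.get_obs();print(o["ee_pos"],o["force"],o["grip_width"])
im=ctrl.camera("top")[:,:,::-1];s=ctrl.camera("scene")[:,:,::-1]
cv2.imwrite("pics/c5.png",np.hstack([cv2.resize(im[130:290,170:330],(400,400),interpolation=cv2.INTER_CUBIC),cv2.resize(s[80:240,185:345],(400,400),interpolation=cv2.INTER_CUBIC)]))
E
```

```text
[0.52604206 0.15211604 0.26515823] [ 4.03037446 -2.94850772  3.91999823] 0.008922286511781773
```

View pics/c5.png

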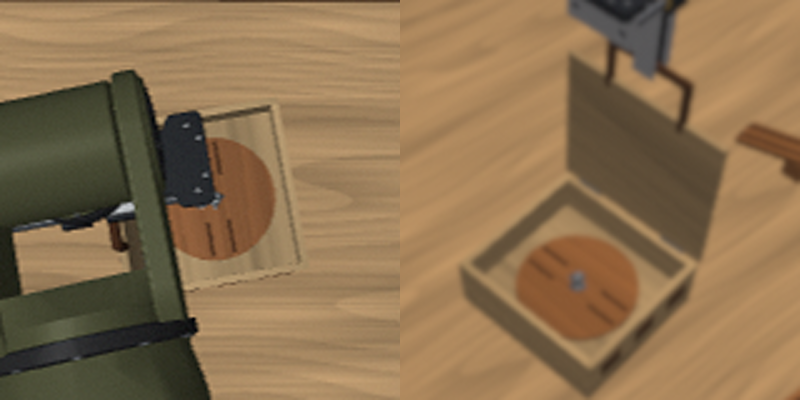

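```bash
cat > fit2.py <<'E'
from h import *
sc=np.array([(568,53),(727,153),(567,175),(695,262),(462,265),(588,371),(588,397),(577,270)],float)
sc=np.c_[(sc[:,0]-400)*.4+185,sc[:,1]*.4+80]*S
tp=np.array([(276,105),(301,263),(215,199)],float)
tp=np.c_[tp[:,0]*.4+170,tp[:,1]*.4+130]*S
def pts(p):
    x,y,a,t=p;u=np.array([np.cos(a),np.sin(a),0]);v=np.array([np.sin(a),-np.cos(a),0]);H=np.array([x,y,.077]);k=np.array([0,0,1])
    d=v*np.cos(t)+k*np.sin(t);n=-v*np.sin(t)+k*np.cos(t)
    r=lambda s,l:H+s*.098*u+l*d-.004*n
    c=lambda s,z:H+s*.096*u+.178*v+k*(z-.077)
    st=H+.09*v+k*(.05-.077)
    return [r(-1,.18),r(1,.18),r(-1,0),r(1,0),c(-1,.072),c(1,.072),c(1,0),st],[c(1,.072),c(-1,.072),st]
def f(p):
    a,b=pts(p);return np.r_[(proj(a,"scene")-sc).ravel(),(proj(b,"top")-tp).ravel()]
r=least_squares(f,[.526,.151,.18,1.57],loss="soft_l1",f_scale=2);p=r.x
print(p,r.cost,r.fun.reshape(-1,2).round(1).tolist(),"stud",p[:2]+.09*np.array([np.sin(p[2]),-np.cos(p[2])]))
print("stud top px",atz(tp[2],"top",.05),atz(sc[7],"scene",.05))
E
python3 fit2.py
```

```text
[0.52702923 0.15308279 0.17241259 1.57212352] 38.34318046069225 [[0.2, -1.4], [-1.2, 0.1], [-0.9, -4.0], [1.9, 1.2], [-2.3, -2.2], [0.9, -1.4], [-0.6, 1.9], [0.2, 2.6], [-0.8, -6.0], [3.2, 2.9], [-2.4, -2.0]] stud [0.5424696  0.06441716]
stud top px [0.5388486  0.06009686 0.05      ] [0.53781082 0.06748851 0.05      ]
```

The roof stands at about 1.57. Next I release the bar and back straight up.

Emit:
{"name": "jog_arm", "arguments": {"motion": [[0,0,0,0,0,0,0],[0,0,0,0,0,0,0],[0,0,0,0,0,0,0],[0,0,0,0,0,0,0],[0,0,-0.02,0,0,0,0]]}}

```text
time_s: 8.45
ee_pos: [0.5253, 0.1508, 0.2829]
eef_rot: [-3.141, -0.005, -2.963]
force: [-0.7, 0.3, 1.1]
grip_width: 0.0451
grip_force: 0.0
```

Emit:
{"name": "jog_arm", "arguments": {"motion": [[0,0,-0.03,0,0,0,0],[0,0,-0.03,0,0,0,0],[0.013,-0.045,0,0,0,0,0],[0.013,-0.045,0,0,0,0,0],[0.013,-0.045,0,0,0,0,0.4]]}}

```text
time_s: 8.95
ee_pos: [0.5113, 0.0099, 0.345]
eef_rot: [3.142, -0.0, -2.962]
force: [0.7, -0.4, 0.4]
grip_width: 0.0519
grip_force: 0.0
```

Emit:
{"name": "jog_arm", "arguments": {"motion": [[0.0116,-0.0423,0.02,0,0,0,0.4],[0.0116,-0.0423,0.02,0,0,0,0.4],[0.0116,-0.0423,0.02,0,0,0,0.4],[0.0116,-0.0423,0.02,0,0,0,0.4],[0.0116,-0.0423,0.02,0,0,0,0.4]]}}

```text
time_s: 9.45
ee_pos: [0.4918, -0.209, 0.2443]
eef_rot: [3.142, 0.0, -2.963]
force: [2.1, 0.3, 0.2]
grip_width: 0.0659
grip_force: 0.0
```

Emit:
{"name": "jog_arm", "arguments": {"motion": [[0.0116,-0.0423,0.03,0,0,0,0.4],[0.0116,-0.0423,0.03,0,0,0,0.4],[0.0116,-0.0423,0.03,0,0,0,0.4],[0,0,0.01,0,0,0.14,0.4],[0,0,0,0,0,0.14,0.4]]}}

```text
time_s: 9.95
ee_pos: [0.4801, -0.3311, 0.1478]
eef_rot: [3.139, -0.003, 3.033]
force: [0.3, 0.7, 0.9]
grip_width: 0.0659
grip_force: 0.0
```

Emit:
{"name": "jog_arm", "arguments": {"motion": [[0,0,0,0,0,0.14,0.4],[0,0,0,0,0,0.14,0.4],[0,0,0,0,0,0.14,0.4],[0,0,0,0,0,0.14,0.4],[0,0,0,0,0,0.14,0.4]]}}

```text
time_s: 10.45
ee_pos: [0.4813, -0.3305, 0.1502]
eef_rot: [-3.142, -0.0, 2.335]
force: [0.5, 0.5, 0.5]
grip_width: 0.0659
grip_force: 0.0
```

Emit:
{"name": "jog_arm", "arguments": {"motion": [[0,0,0,0,0,0.12,0.4],[0,0,0,0,0,0.12,0.4],[0,0,0,0,0,0,0.4]]}}

```text
time_s: 10.75
ee_pos: [0.4813, -0.3305, 0.1502]
eef_rot: [-3.141, -0.0, 2.099]
force: [-0.3, -0.9, 0.1]
grip_width: 0.0659
grip_force: 0.0
```

```bash
python3 - <<'E'
from h import *
m=ctrl.camera_model("wrist");im=ctrl.camera("wrist")[:,:,::-1];s=ctrl.camera("scene")[:,:,::-1]
w=cv2.resize(im,(796,597),interpolation=cv2.INTER_CUBIC)[0:450]
w[0:150,0:200]=cv2.resize(s[80:240,185:345],(200,150))
cv2.imwrite("pics/w6.png",w)
np.savez("w6.npz",**{k:np.array(v) for k,v in m.items() if k in("intrinsics","rvec","tvec")})
o=ctrl.get_obs();print(o["ee_pos"],o["eef_rot"])
E
```

```text
[ 0.48139708 -0.33047461  0.15027937] [-3.14150469e+00 -2.09552197e-04  2.10420954e+00]
```

View pics/w6.png

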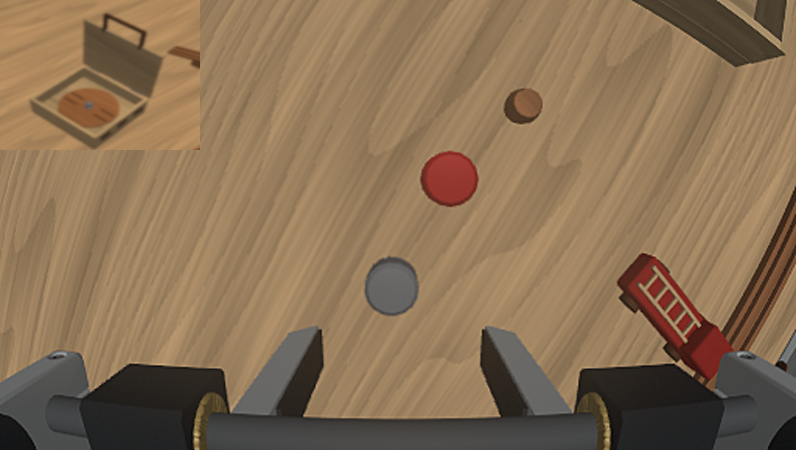

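The roof still stands. The grey cap's top is centred at about (391,288) in the wrist view.

```bash
python3 - <<'E'
from h import *
m=np.load("w6.npz");c=wz((391,288),m,.033);print(c,wz((365,288),m,.033),wz((418,288),m,.033),"red",wz((450,179),m,.034))
o=ctrl.get_obs();M=R.from_euler("xyz",o["eef_rot"]).as_matrix();print(M.T@(np.r_[c[:2],.007]-o["ee_pos"]))
E
```

```text
[ 0.4788 -0.3411  0.033 ] [ 0.4627 -0.3505  0.033 ] [ 0.4955 -0.3314  0.033 ] red [ 0.4753 -0.2535  0.034 ]
[-0.00785875 -0.00762643  0.1432784 ]
```

Emit:
{"name": "jog_arm", "arguments": {"motion": [[-0.0078,-0.0072,0.03,0,0,0,0.4],[0,0,0.04,0,0,0,0.4],[0,0,0.04,0,0,0,0.4],[0,0,0.025,0,0,0,0.4],[0,0,0.008,0,0,0,0.4]], "squeeze": 40}}

```text
time_s: 11.35
ee_pos: [0.478, -0.3399, 0.0046]
eef_rot: [-3.14, -0.004, 2.103]
force: [0.3, -0.8, 0.2]
grip_width: 0.0661
grip_force: 0.0
```

Emit:
{"name": "jog_arm", "arguments": {"motion": [[0,0,0,0,0,0,-0.3],[0,0,0,0,0,0,-0.3],[0,0,0,0,0,0,-0.3],[0,0,0,0,0,0,-0.3],[0,0,0,0,0,0,-0.3]]}}

```text
time_s: 11.85
ee_pos: [0.4795, -0.341, 0.0081]
eef_rot: [3.141, 0.001, 2.101]
force: [-0.3, -0.1, 0.3]
grip_width: 0.0334
grip_force: 0.0
```

```bash
python3 - <<'E'
from h import *
m=ctrl.camera_model("wrist");im=ctrl.camera("wrist")[:,:,::-1];s=ctrl.camera("scene")[:,:,::-1]
w=cv2.resize(im,(796,597),interpolation=cv2.INTER_CUBIC)
w[450:,0:200]=cv2.resize(s[200:300,70:200],(200,147))
cv2.imwrite("pics/w7.png",w)
np.savez("w7.npz",**{k:np.array(v) for k,v in m.items() if k in("intrinsics","rvec","tvec")})
o=ctrl.get_obs();print(o["ee_pos"],o["eef_rot"],o["grip_width"],o["grip_force"])
E
```

```text
[ 0.47936155 -0.34086191  0.00772853] [3.14137862e+00 4.64136230e-04 2.10091117e+00] 0.033025878724495875 0.0
```

View pics/w7.png

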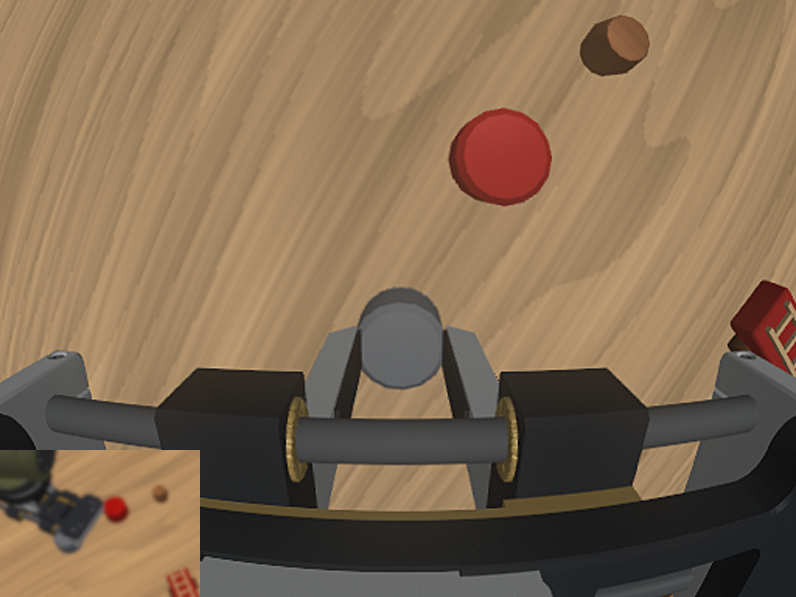

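```bash
python3 - <<'E'
from h import *
m=np.load("w7.npz")
Rm=cv2.Rodrigues(m["rvec"])[0];print(-Rm.T@m["tvec"])
for z in(.0,.034):print(z,[wz(p,m,z) for p in((360,345),(441,345),(400,305),(400,388),(400,288))])
print("red",[wz(p,m,.034) for p in((462,157),(551,157),(505,109),(505,205))])
m=np.load("w6.npz");print([wz(p,m,.034) for p in((365,288),(418,288),(391,261),(391,315),(391,257))],[wz(p,m,.034) for p in((421,179),(478,179))])
print(ctrl.get_obs()["grip_width"])
E
```

```text
[ 0.44545465 -0.2832855   0.21274938]
0.0 [array([ 0.4676, -0.3611,  0.    ]), array([ 0.5019, -0.341 ,  0.    ]), array([ 0.4743, -0.3336,  0.    ]), array([ 0.4963, -0.3712,  0.    ]), array([ 0.4701, -0.3264,  0.    ])]
0.034 [array([ 0.4641, -0.3486,  0.034 ]), array([ 0.4929, -0.3318,  0.034 ]), array([ 0.4697, -0.3255,  0.034 ]), array([ 0.4882, -0.3572,  0.034 ]), array([ 0.4662, -0.3195,  0.034 ])]
red [array([ 0.4606, -0.2628,  0.034 ]), array([ 0.4908, -0.2433,  0.034 ]), array([ 0.4653, -0.2373,  0.034 ]), array([ 0.4848, -0.2699,  0.034 ])]
[array([ 0.4627, -0.3502,  0.034 ]), array([ 0.4954, -0.3312,  0.034 ]), array([ 0.469, -0.324,  0.034]), array([ 0.4887, -0.3583,  0.034 ]), array([ 0.4676, -0.3215,  0.034 ])] [array([ 0.4581, -0.2638,  0.034 ]), array([ 0.492 , -0.2433,  0.034 ])]
0.033025878724495875
```

Emit:
{"name": "jog_arm", "arguments": {"motion": [[0,0,0,0,0,0,-1],[0,0,0,0,0,0,-1],[0,0,0,0,0,0,-1]], "squeeze": 40}}

```text
time_s: 12.25
ee_pos: [0.4792, -0.3408, 0.0074]
eef_rot: [-3.142, -0.0, 2.101]
force: [-0.4, -0.2, -0.2]
grip_width: 0.0124
grip_force: 0.0
```

```bash
sed -i '/^r=least/,$d' fit.py; python3 - <<'E'
from fit import *
e=np.array([.5638,-.0566,.135]);y=-2.9624
M=R.from_euler("xyz",[np.pi,0,y]).as_matrix()
for k in(-.02,0,.01,.02,.03):print("w2",k,pw([e+M@[.008,0,0]+[0,0,k],e+M@[0,0,0]+[0,0,k]],b).round(0).tolist())
c=np.load("w7.npz");e=np.array([.4793,-.3409,.0077]);M=R.from_euler("xyz",[np.pi,0,2.101]).as_matrix()
for k in(-.02,0,.01,.02,.03):print("w7",k,pw([e+M@[.008,.0165,0]+[0,0,k],e+M@[.008,-.0165,0]+[0,0,k]],c).round(0).tolist())
# grey/brown check now: where is cap
m=ctrl.camera_model("wrist");im=ctrl.camera("wrist");hsv=cv2.cvtColor(im,cv2.COLOR_RGB2HSV)
for y in range(170,250,6):print(int(y*S),["%d,%d,%d"%tuple(im[y,x]) for x in range(215,305,9)])
E
```

```text
w2 -0.02 [[401.0, 301.0], [401.0, 316.0]]
w2 0 [[401.0, 312.0], [401.0, 328.0]]
w2 0.01 [[401.0, 318.0], [401.0, 335.0]]
w2 0.02 [[401.0, 325.0], [401.0, 343.0]]
w2 0.03 [[401.0, 333.0], [401.0, 351.0]]
w7 -0.02 [[434.0, 300.0], [369.0, 300.0]]
w7 0 [[437.0, 311.0], [366.0, 311.0]]
w7 0.01 [[439.0, 317.0], [364.0, 317.0]]
w7 0.02 [[441.0, 324.0], [362.0, 324.0]]
w7 0.03 [[443.0, 332.0], [360.0, 332.0]]
264 ['152,126,93', '160,132,97', '154,127,94', '165,135,101', '161,133,97', '166,136,101', '159,131,97', '157,129,95', '161,132,97', '159,131,96']
273 ['158,130,95', '151,124,91', '168,138,102', '166,137,100', '166,138,102', '158,131,97', '150,124,91', '156,129,95', '156,129,95', '160,131,97']
282 ['165,136,100', '146,120,90', '167,137,102', '162,133,99', '169,140,104', '163,134,100', '153,127,93', '166,137,101', '159,131,97', '163,135,100']
292 ['156,129,95', '146,120,89', '164,134,100', '167,137,100', '75,71,69', '79,76,74', '93,87,82', '154,127,94', '157,129,96', '161,132,98']
301 ['149,122,90', '168,139,102', '165,136,101', '75,71,68', '77,75,72', '76,73,70', '80,76,75', '156,132,1
[... 640 characters left out ...]
6,100', '170,140,102', '108,107,106', '109,109,107', '99,101,102', '100,101,102', '38,32,27', '108,107,106', '108,107,105', '161,134,99']
357 ['156,127,94', '103,106,107', '108,107,106', '110,110,109', '100,101,103', '99,100,101', '37,32,27', '108,108,106', '107,107,105', '157,131,96']
366 ['164,135,101', '107,107,105', '107,107,105', '103,103,102', '98,100,101', '97,99,101', '35,31,26', '106,106,105', '107,107,106', '157,128,93']
376 ['42,38,33', '42,37,34', '108,108,107', '85,85,84', '97,98,101', '98,99,100', '31,27,22', '105,105,104', '42,39,35', '42,38,35']
385 ['41,38,34', '41,38,35', '107,108,107', '35,32,28', '88,89,91', '98,100,103', '39,38,36', '107,107,106', '39,36,32', '41,37,34']
```

The fingertip pixels match tips about 20 mm above the reported TCP, and the bar grip showed the same offset. So the fingers closed above the cap. I'll reopen and go lower, watching the force.

Emit:
{"name": "jog_arm", "arguments": {"motion": [[0,0,-0.012,0,0,0,0.4],[0,0,0,0,0,0,0.4],[0,0,0,0,0,0,0.4],[0,0,0,0,0,0,0.4],[0,0,0,0,0,0,0.4]]}}

```text
time_s: 12.8
ee_pos: [0.4791, -0.3407, 0.0192]
eef_rot: [-3.141, -0.0, 2.101]
force: [0.5, 0.4, -0.5]
grip_width: 0.045
grip_force: 0.0
```

Emit:
{"name": "jog_arm", "arguments": {"motion": [[0,0,0.01,0,0,0,0.4],[0,0,0.008,0,0,0,0.4],[0,0,0.006,0,0,0,0.4],[0,0,0.004,0,0,0,0.4],[0,0,0,0,0,0,0.4]]}}

```text
time_s: 13.3
ee_pos: [0.4789, -0.3406, -0.0094]
eef_rot: [-3.141, -0.001, 2.101]
force: [-0.3, 0.5, 0.1]
grip_width: 0.0658
grip_force: 0.0
```

Emit:
{"name": "jog_arm", "arguments": {"motion": [[0,0,0.003,0,0,0,0.4],[0,0,0.001,0,0,0,0.4],[0,0,0,0,0,0,0.4]]}}

```text
time_s: 13.6
ee_pos: [0.4792, -0.3408, -0.0126]
eef_rot: [3.142, 0.0, 2.101]
force: [-0.6, -0.1, 1.2]
grip_width: 0.0654
grip_force: 0.0
```

Emit:
{"name": "jog_arm", "arguments": {"motion": [[0,0,0,0,0,0,-0.4],[0,0,0,0,0,0,-0.4],[0,0,0,0,0,0,-0.4],[0,0,0,0,0,0,-0.4],[0,0,0,0,0,0,-0.4]]}}

```text
time_s: 14.1
ee_pos: [0.4793, -0.3408, -0.0126]
eef_rot: [3.142, 0.0, 2.101]
force: [-0.1, 0.4, 1.1]
grip_width: 0.0393
grip_force: 40.0
```

Emit:
{"name": "jog_arm", "arguments": {"motion": [[0,0,-0.02,0,0,0,-0.4],[0,0,-0.04,0,0,0,-0.4],[0,0,-0.04,0,0,0,-0.4],[0,0,-0.04,0,0,0,-0.4],[0.015,0.015,0,0,0,0,-0.4]]}}

```text
time_s: 14.6
ee_pos: [0.486, -0.3228, 0.133]
eef_rot: [3.138, 0.008, 2.099]
force: [0.1, 0.2, -1.1]
grip_width: 0.0397
grip_force: 40.0
```

Emit:
{"name": "jog_arm", "arguments": {"motion": [[0.03,0.03,0,0,0,0,-0.4],[0.03,0.03,0,0,0,0,-0.4],[0.03,0.03,0,0,0,0,-0.4],[0.03,0.03,0,0,0,0,-0.4],[0.03,0.03,0,0,0,0,-0.4]]}}

```text
time_s: 15.1
ee_pos: [0.5383, -0.1133, 0.1275]
eef_rot: [3.142, 0.0, 2.101]
force: [0.5, -0.1, -0.1]
grip_width: 0.0391
grip_force: 40.0
```

Emit:
{"name": "jog_arm", "arguments": {"motion": [[0.03,0.03,0,0,0,0,-0.4],[0.03,0.03,0,0,0,0,-0.4],[0.03,0.03,0,0,0,0,-0.4],[0.003,0.004,0,0,0,0,-0.4],[0,0,0,0,0,0,-0.4]]}}

```text
time_s: 15.6
ee_pos: [0.5723, 0.0136, 0.1272]
eef_rot: [-3.141, -0.0, 2.103]
force: [-0.0, -0.3, -0.6]
grip_width: 0.039
grip_force: 40.0
```

```bash
python3 - <<'E'
from h import *
m=ctrl.camera_model("wrist");im=ctrl.camera("wrist")[:,:,::-1];s=ctrl.camera("scene")[:,:,::-1]
w=cv2.resize(im,(796,597),interpolation=cv2.INTER_CUBIC)
w[450:,0:200]=cv2.resize(s[80:240,185:345],(200,147))
# stud inset, 4x native
o=ctrl.get_obs();print(o["ee_pos"],o["eef_rot"],o["grip_width"],o["grip_force"],o["force"])
np.savez("w8.npz",**{k:np.array(v) for k,v in m.items() if k in("intrinsics","rvec","tvec")})
from fit import pw
px=pw([[.5425,.0644,.05],[.5425,.0644,.03]],np.load("w8.npz"));print(px)
c=(px[0]/S).astype(int);z=im[max(c[1]-24,0):c[1]+24,c[0]-24:c[0]+24];print("inset origin",c-24)
w[450:597,600:747]=cv2.resize(z,(147,147),interpolation=cv2.INTER_CUBIC)
cv2.imwrite("pics/w8.png",w)
E
```

```text
[0.57207878 0.0118879  0.12729133] [-3.14129909e+00  3.35610061e-05  2.10029163e+00] 0.03921960767538448 39.99997313367203 [-0.70377375 -0.32111391 -0.08483314]
[[401.65206928 195.47706585]
 [401.63385695 194.62364269]]
inset origin [234 101]
```

View pics/w8.png

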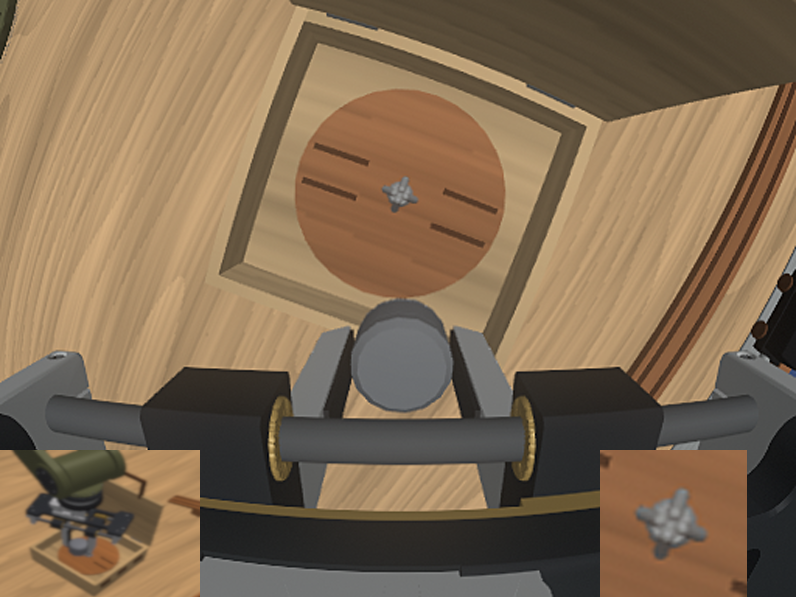

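The stud is at (400,195), nearly at the camera's nadir. The held cap's top is at (402,364). I'll compute the shift.

```bash
python3 - <<'E'
from h import *
m=np.load("w8.npz");e=np.array([.5721,.0119,.1273]);M=R.from_euler("xyz",[np.pi,0,2.1005]).as_matrix()
s=wz((399.9,195.1),m,.045);print("stud",s,"cap",[wz((402,364),m,z) for z in(.168,.174)])
t=wz((400,193),m,.03);print("tt",t);print("shift tool",M.T@(np.r_[s[:2],0]-np.r_[e[:2],0]))
E
```

```text
stud [0.5415 0.0639 0.045 ] cap [array([0.573 , 0.0127, 0.168 ]), array([0.5717, 0.0149, 0.174 ])]
tt [0.541  0.0648 0.03  ]
shift tool [ 6.03352514e-02 -1.32041572e-04 -1.61704289e-20]
```

Emit:
{"name": "jog_arm", "arguments": {"motion": [[0.02,0,0,0,0,0,-0.4],[0.02,0,0,0,0,0,-0.4],[0.0195,0,0,0,0,0,-0.4],[0,0,0.02,0,0,0,-0.4],[0,0,0.02,0,0,0,-0.4]]}}

```text
time_s: 16.2
ee_pos: [0.5418, 0.0642, 0.0875]
eef_rot: [3.14, 0.001, 2.1]
force: [0.3, -0.5, -1.0]
grip_width: 0.0393
grip_force: 40.0
```

Emit:
{"name": "jog_arm", "arguments": {"motion": [[0,0,0.02,0,0,0,-0.4],[0,0,0.015,0,0,0,-0.4],[0,0,0.008,0,0,0,-0.4],[0,0,0,0,0,0,-0.4]]}}

```text
time_s: 16.6
ee_pos: [0.5415, 0.0638, 0.0438]
eef_rot: [-3.14, -0.001, 2.1]
force: [-0.2, -1.0, -0.0]
grip_width: 0.039
grip_force: 40.0
```

Emit:
{"name": "jog_arm", "arguments": {"motion": [[0,0,0.003,0,0,0,-0.4],[0,0,0.003,0,0,0,-0.4],[0,0,0.003,0,0,0,-0.4],[0,0,0.003,0,0,0,-0.4],[0,0,0,0,0,0,-0.4]]}}

```text
time_s: 17.1
ee_pos: [0.542, 0.0641, 0.032]
eef_rot: [-3.141, -0.0, 2.101]
force: [0.5, 0.8, -0.1]
grip_width: 0.0394
grip_force: 40.0
```

Emit:
{"name": "jog_arm", "arguments": {"motion": [[0,0,0.003,0,0,0,-0.4],[0,0,0.003,0,0,0,-0.4],[0,0,0.002,0,0,0,-0.4],[0,0,0.001,0,0,0,-0.4],[0,0,0,0,0,0,-0.4]]}}

```text
time_s: 17.6
ee_pos: [0.542, 0.0644, 0.0235]
eef_rot: [-3.141, -0.001, 2.101]
force: [-4.3, 2.1, 5.5]
grip_width: 0.0393
grip_force: 40.0
```

Emit:
{"name": "jog_arm", "arguments": {"motion": [[0,0,0.002,0,0,0,-0.4],[0,0,0.002,0,0,0,-0.4],[0,0,0.001,0,0,0,-0.4],[0,0,0,0,0,0,-0.4]]}}

```text
time_s: 18.0
ee_pos: [0.5417, 0.0642, 0.0179]
eef_rot: [-3.141, -0.001, 2.101]
force: [-3.3, 2.9, -1.5]
grip_width: 0.0394
grip_force: 40.0
```

Emit:
{"name": "jog_arm", "arguments": {"motion": [[0,0,0.001,0,0,0,-0.4],[0,0,0.001,0,0,0,-0.4],[0,0,0,0,0,0,-0.4]]}}

```text
time_s: 18.3
ee_pos: [0.5418, 0.0644, 0.0174]
eef_rot: [-3.141, -0.001, 2.101]
force: [-13.5, 3.2, 18.2]
grip_width: 0.0392
grip_force: 40.0
```

Emit:
{"name": "jog_arm", "arguments": {"motion": [[0.0005,-0.0008,0.0005,0,0,0,-0.4],[0,0,0,0,0,0,-0.4],[0,0,0,0,0,0,-0.4]]}}

```text
time_s: 18.6
ee_pos: [0.5418, 0.0645, 0.0174]
eef_rot: [3.14, 0.0, 2.101]
force: [-8.4, 5.2, 17.8]
grip_width: 0.0396
grip_force: 40.0
```

```bash
python3 - <<'E'
from h import *
for i in range(3):
    ctrl.camera("scene");o=ctrl.get_obs();print(o["time_s"],o["ee_pos"],o["force"],o["grip_force"])
# roof check: edges of upright roof corner vs. before (free x+ corner)
E
```

```text
18.65 [0.54174088 0.06449104 0.01736304] [-8.51167018  4.12705029 17.74628723] 40.008228286751546
18.7 [0.54172837 0.06450525 0.01735424] [-8.74735113  3.86582262 18.02827261] 40.0082955165999
18.75 [0.54173354 0.06449568 0.01735039] [-8.53326213  3.79293101 17.98412628] 40.00839316053316
```

Emit:
{"name": "jog_arm", "arguments": {"motion": [[0,0,0.0006,0,0,0,-0.4],[0,0,0,0,0,0,-0.4],[0,0,0,0,0,0,-0.4]]}}

```text
time_s: 19.05
ee_pos: [0.5417, 0.0645, 0.0173]
eef_rot: [3.14, 0.0, 2.101]
force: [-12.7, 3.8, 24.5]
grip_width: 0.0392
grip_force: 40.0
```

```bash
python3 - <<'E'
from h import *
a=cv2.imread("pics/c5.png")[:,400:];s=cv2.resize(ctrl.camera("scene")[:,:,::-1][80:240,185:345],(400,400),interpolation=cv2.INTER_CUBIC)
for n,(x0,x1,y0,y1) in dict(freecorner=(290,360,120,200),hinge=(270,330,220,300),handle=(260,310,75,140)).items():
    A,B=[cv2.cvtColor(i[y0:y1,x0:x1],cv2.COLOR_BGR2GRAY).astype(np.float32) for i in(a,s)]
    print(n,abs(A-B).mean(),cv2.phaseCorrelate(A,B))
o=ctrl.get_obs();print(o["ee_pos"],o["force"],o["moment"])
E
```

```text
freecorner 4.6144643 ((-0.08572996935625099, 0.0030543067656907397), 0.927313414712747)
hinge 4.4283333 ((0.006859517463666975, 0.039163065740758896), 0.9401507039864858)
handle 6.4073844 ((-0.2182417370636749, 0.0051919879201065555), 0.8866580433315701)
[0.54175229 0.06451414 0.01726488] [-12.35563243   3.91270422  25.2117858 ] [ 0.5673644   2.49602404 -0.07925374]
```

The roof hasn't moved and the cap is seated and pressed with about 25 N, so I'm handing in.

```bash
python3 -c "
from station import ctrl
print(ctrl.hand_in())"
```

```text
the job is handed in; nothing more can be done
None
```

The job is handed in at about 19 s: the roof stands at about 1.57 rad, and the grey cap is on the stud with its bottom on the turntable, still gripped and pressed down with about 25 N; the click itself I infer from the force dropping and pulling downward just before it landed.

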